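# Hang the cell carrier on the drying peg behind its gravity keeper

### The arm

A 6-joint arm with a two-finger parallel gripper is mounted at the origin on a cart in front of the work surface, level with it; the furniture and walls round the work are solid. World frame = base frame: x ahead of the robot, y to its left, z up, the work surface at z = 0. Lengths are in mm, angles in rad, forces in N, time in s.
With the tool pointing down it reaches from about 325 to 775 mm from the base axis. Payload 5.5 kg.
Tool frame: the origin (TCP) lies at the very end of the fingers, on their centre line; the grasp point (between the pads) lies 19 mm behind it (ctrl.grip_point_offset is the distance from the TCP to the grasp point, in mm); z points along the fingers, y is the direction in which the jaws open and shut (so a half turn about z gives the same grasp; the last joint's range is limited). The gripper opens to 85 mm and grips with 20 to 120 N. Pads are 22 mm wide; open, the fingers measure 114 mm over their backs; the gripper's body (76 mm by 85 mm) begins 54 mm behind the grasp point. The pads swing forward as they close: fully open they stand 13 mm farther back than shut.
Start: joints at [1.175, 0.091, 1.231, -0, 1.82, -0.057], TCP at [199.418, 565.905, 231.275] pointing down, gripper open.
Joint ranges: [-2.87, 2.87], [-0.86, 2.18], [0.17, 2.46], [-1.51, 4.65], [0.06, 2.69], [-2.65, 2.65]. Speed limits (rad/s): [2.57, 2.57, 3.01, 3.14, 3.14, 3.14].

### API

Orientations are given as a unit quaternion [x, y, z, w].
In Python, from cell import ctrl, cams gives the robot as it stands. The module is installed in compiled form; this text tells all that it offers.
- The arm moves only by the tool servo_tool, never from a script. Its arguments are lists of equal length, an entry for each row: "slide": the shift along the tool's x, y, z normalised to -1 to 1, where 1 is 40 mm, a list of three; "angular": the turn, a rotation vector about the tool's x, y, z normalised to -1 to 1, where 1 is 0.15 rad, a list of three; "hand": the finger opening in mm, from 0 to 85.4. In form: {"slide": [[tx, ty, tz], ...], "angular": [[wx, wy, wz], ...], "hand": [hand, ...]}. A call has exactly 8 rows; each row shifts and turns the commanded pose from where the row before left it, along the tool's axes as they then stand; what a row does not reach is not made up. A row lasts 1/10 s, in which the tool goes at most 50 mm and 8.59 degrees, less where a joint would pass 70% of its speed; a pose out of reach is approached as far as the arm can. A call with a number of a shift or a turn outside -1 to 1 is refused whole. A call with a gripper value outside its range is refused whole. The fingers move at their own pace and stop on an object; "squeeze" is the grip in N (left out, the last holds). Time passes only in rows, so rows that do not move let the fingers close, or fill a call up. It gives the time, the measured TCP pose, the force and the opening at its end, in the units of the state.
- ctrl.observe(): the state, without advancing time (a new reading comes with each control period).
- cams.capture(name): name is "scene" or "side" or "wrist"; returns (picture, depth): 420x560x3 uint8, red, green, blue; 420x560 float32, mm along the optical axis (not along the pixel's ray), 0 where there is no reading.
- cams.get_calibration(name): a dict with "fov_y" (degrees; the focal length in pixels is half the picture's height over the tangent of half this angle, whatever the lens; pixels are square), "cx", "cy" (the principal point, pixels), "R" (3x3) and "t" (3): a world point X has camera coordinates R X + t. Camera axes: x right, y down, z forward; pixel columns grow to the right and rows downward; lengths in mm; the calibration is good to about 2 mm. A picture is of the moment at which its call begins: read the wrist's pose just before it. get_calibration takes no time and is no camera call; for the wrist camera it gives the pose at the moment of the call.
- ctrl.finish_job(): hands the job in, once; it reports no verdict.
The state is a dict: "time": time; "qpos": joint angles; "qd": joint speeds; "tau": joint torques, N m; "position": TCP position; "tcp_rot": TCP orientation; "contact_force": force on the tool from outside, world axes, zero at the start; "ft_torque": the same for the moment, N m; "width": opening from 0.0 (shut) to 1.0 (fully open).
Only numpy, scipy, OpenCV 4.12 (cv2) and the standard library are available. Lean on these libraries where they do the work, as an engineer would, in place of code of your own. Each camera call takes 0.05 s, during which the arm holds its last target.

### The job

Pick up the white carrier by one of its blue ears and slide its eye onto the drying stand's peg, past the red keeper flap, until it presses lightly home against the orange rubber buffer and the flap has dropped in front of it. Then draw the carrier gently back against the closed flap to feel that it is caught, and let go, leaving it hanging on the peg behind the closed flap. Never push or pull hard on the buffer, the flap or the stand, and leave the other things on the bench where they are.

Things in the scene. Friction and masses are not known exactly. Their poses are not given: they have to be found in the camera images.
- carrier: loose white carrier for glass cells, 0.12 kg, 40 x 100 x 102 mm. Origin: centre of its underside; z up, y along its length, x the axis of the eye hole (both sides alike: either may face the peg). Tray 22 mm high; upright plate 6 mm thick at x = 0; on it a 40 mm wide lug with the eye between two blue grip ears. Centre of mass straight below the eye
- eye (a point): centre of the carrier's round eye hole (22 mm across, through a 6 mm plate), 81 mm above the carrier's underside; its x axis is the hole's axis
- ear_right (a point): centre of the blue grip ear at the carrier's y = -38 mm, 80 mm above its underside: 10 mm thick along x, 22 mm wide along y, 40 mm high (to z = 100 mm). Pinch it across the 10 mm from above
- ear_left (a point): centre of the other, equal blue grip ear, at the carrier's y = +38 mm
- stand: drying stand bolted to the bench; place and yaw vary. Origin: on the bench under the peg's root, where the peg meets the post. Base 110 x 100 x 12 mm, post 18 x 26 mm, 143 mm high. Peg: level steel rod of 8 mm diameter at z = 135 mm, from x = 0 to its free end at x = -100 mm; the eye goes on in the stand's +x direction. Too hard: over 15 N on flap or buffer, over 30 N on the stand
- peg_tip (a point): free end of the peg, on its axis, 135 mm above the bench; its x axis points along the peg towards the post
- keeper (a joint): swing of the red flap (5 x 10 mm, hangs to 23 mm below the peg's axis, pivot on that axis at stand x = -86 mm), rad: 0 hanging down against a rigid stop, up to 1.5 when pushed in; almost no resistance. With the eye centred on the peg it drops once the eye is at stand x = -58 mm or deeper. Closed, it stops the plate with the eye at x = -80.5 mm; a 2 N pull held 0.2 s is the check
- buffer (a joint): compression of the rubber buffer, m: 0 free, 0.003 solid; 4 N per mm. An orange disc of 32 mm diameter round the peg, before a dark collar. Its free front face lies between stand x = -54 and -40 mm: the place differs each time, is not reported and must be felt. The plate's rear is 3 mm ahead of the eye centre. At least 3 N held 0.2 s is home
- timer: bystander: white bench timer with two buttons, 52 x 66 x 24 mm; origin at the centre of its underside
- reagent_white: bystander: white reagent bottle with a blue cap, 56 mm across, 102 mm high; origin at the centre of its underside
- beaker_100: bystander: small glass beaker, 53 x 56 x 68 mm; origin at the centre of its underside
Mind the look-alikes: they are no part of the job. Leave any yellow look-alike of the carrier alone.

How it is judged:
By the outcome, as a careful person would: the job done as asked, in the order asked, and still so for the second after the job is handed in, with the robot touching nothing.
It also fails if it takes over 72 s, if anything falls off the work surface, if the arm or the gripper's body presses on something with over 40 N, if the wrist force passes 120 N, or if a joint passes its speed limit or range.

## Working session

There is one attempt and no reset: what is moved stays moved. The work goes in short steps, Python scripts to look and compute and a tool call to move; the robot and the scene stay as the last step left them, time stands still between calls to the robot, and variables do not carry over. Pictures are saved under pics/ and viewed, and the job is handed in when it is done.

Besides the shell and the picture viewer there is one more tool, called by a JSON object that holds its "op" and its "data", one argument or row to a line. servo_tool: Moves the arm, as the interface text tells. Scaled input: -1 to 1 covers 40 mm each way for a shift and 0.15 rad each way for a turn. Its arguments: {"type":"object","properties":{"slide":{"type":"array","items":{"type":"array","items":{"type":"number"}}},"angular":{"type":"array","items":{"type":"array","items":{"type":"number"}}},"hand":{"type":"array","items":{"type":"number"}},"squeeze":{"type":"number"}},"required":["slide","angular","hand"]}

```bash
mkdir -p pics; ls
python3 - <<'E'
from cell import ctrl,cams
import cv2,numpy as np
print(ctrl.observe())
for n in ["scene","side","wrist"]:
    c=cams.get_calibration(n); p,d=cams.capture(n)
    cv2.imwrite(f"pics/{n}0.png",p[:,:,::-1]); np.savez(f"pics/{n}0.npz",p=p,d=d,R=c["R"],t=c["t"],f=210/np.tan(np.radians(c["fov_y"]/2)),cx=c["cx"],cy=c["cy"])
    print(n,c,(d>0).mean())
E
```

```text
pics
{'time': 0.0, 'qpos': array([ 1.17525291e+00,  9.18779176e-02,  1.23190513e+00, -2.84781970e-06,
        1.81980201e+00, -5.66947496e-02]), 'qd': array([ 2.29462509e-04, -9.31299687e-04,  2.76393827e-04, -2.72219342e-04,
       -6.03565821e-05, -1.15383888e-04]), 'tau': array([ 7.21807851e-05, -4.58744144e+01, -4.18013656e+01, -1.55255275e-04,
        1.21408829e-02,  1.59453873e-05]), 'position': array([199.32933451, 565.61680498, 230.12859659]), 'tcp_rot': array([ 1.68615212e-01,  9.85681448e-01, -9.71152481e-04, -2.22000508e-04]), 'contact_force': array([-0.2927183 , -1.1474169 , -0.00941794]), 'ft_torque': array([0.05842048, 0.02770528, 0.01635656]), 'width': 0.9993299461196783}
scene {'fov_y': 45.064829688602416, 'cx': 284.114185499088, 'cy': 211.29771548287474, 'R': array([[ 0.57520468, -0.81788971,  0.01399996],
       [-0.54308521, -0.39462712, -0.74116657],
       [ 0.61171728,  0.41871931, -0.67117517]]), 't': array([-373.41755572,  408.63437723, 1149.3112144 ])} 0.9960331632653061
side {'fov_y': 56.59492583073525, 'cx': 278.7868306306649, 'cy': 205.9483249045745, 'R': array([[-0.97946746, -0.20143755,  0.00814982],
       [-0.08438689,  0.37293788, -0.92401093],
       [ 0.18309112, -0.90572637, -0.3822792 ]]), 't': array([ 604.3632039 ,  171.16222636, 1017.55477062])} 0.8652380952380953
wrist {'fov_y': 69.25129958874201, 'cx': 278.66702720211975, 'cy': 214.29044059465306, 'R': array([[ 0.33277215,  0.94300536, -0.00189378],
       [ 0.90574227, -0.31906232,  0.27898059],
       [ 0.26247596, -0.09455225, -0.96029487]]), 't': array([-599.12863485,  -35.61198794,  378.3243749 ])} 0.9960714285714286
```

View pics/scene0.png

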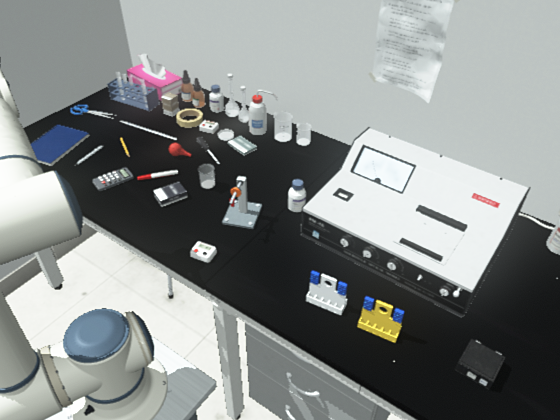

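View pics/side0.png

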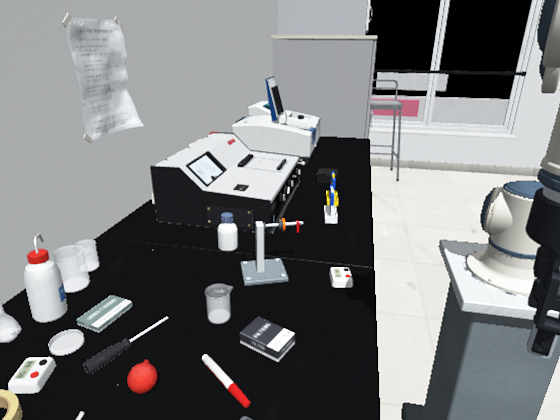

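View pics/wrist0.png

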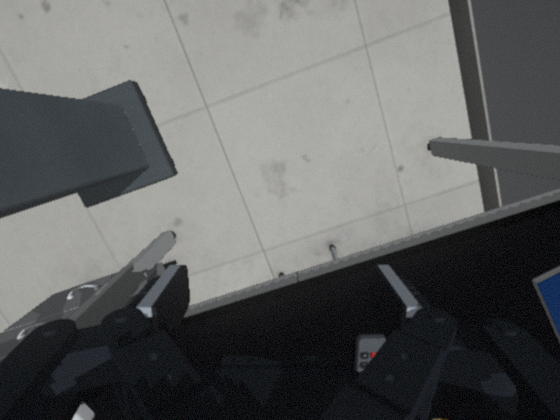

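The scene view shows two carrier shapes. The one at about (327,291) has a white body and blue ears, so it's the one meant. The one at (381,317) is yellow, the look-alike. The stand is at (242,205) with its peg, red flap and orange buffer near (236,192). I'll confirm in an enlarged crop and measure.

```bash
cat > h.py <<'E'
import numpy as np,cv2
def load(n):
    z=np.load(f"pics/{n}.npz"); return {k:z[k] for k in z}
def pts(z):
    d=z["d"];v,u=np.mgrid[0:420,0:560]
    c=np.stack([(u-z["cx"])/z["f"]*d,(v-z["cy"])/z["f"]*d,d],-1)
    return (c-z["t"])@z["R"]   # R^T (c-t)
def proj(z,X):
    c=z["R"]@np.asarray(X,float)+z["t"]; return c[:2]/c[2]*z["f"]+[z["cx"],z["cy"]]
def snap(n,name):
    from cell import ctrl,cams
    c=cams.get_calibration(n); p,d=cams.capture(n)
    cv2.imwrite(f"pics/{name}.png",p[:,:,::-1]); np.savez(f"pics/{name}.npz",p=p,d=d,R=c["R"],t=c["t"],f=210/np.tan(np.radians(c["fov_y"]/2)),cx=c["cx"],cy=c["cy"])
E
python3 - <<'E'
from h import *
z=load("scene0");P=pts(z);p=z["p"]
a=cv2.resize(p[250:350,290:420],None,fx=4,fy=4,interpolation=2)[:,:,::-1]
b=cv2.resize(p[165:235,205:285],None,fx=5,fy=5,interpolation=2)[:,:,::-1]
im=np.zeros((760,520,3),np.uint8);im[:400]=a;im[400:750,:400]=b
cv2.imwrite("pics/crop1.png",im)
hsv=cv2.cvtColor(p,cv2.COLOR_RGB2HSV)
H,S,V=[hsv[...,i].astype(int) for i in range(3)]
def st(n,m):
    l=cv2.connectedComponentsWithStats(m.astype(np.uint8))
    for i in range(1,l[0]):
        if l[2][i,4]>8:
            q=P[l[1]==i]; print(n,l[2][i],l[3][i].round(1),np.median(q,0).round(1),q.min(0).round(),q.max(0).round())
box=np.zeros(H.shape,bool);box[255:345,295:410]=1
st("blue",box&(H>100)&(H<130)&(S>150))
st("white",box&(S<60)&(V>120))
box=np.zeros(H.shape,bool);box[165:235,205:285]=1
st("red",box&((H<6)|(H>174))&(S>150))
st("orange",box&(H>=6)&(H<20)&(S>150))
st("grey",box&(S<80)&(V>60))
E
```

```text
blue [310 270  10  14 112] [314.3 276.4] [ 480.6 -210.9   84.3] [ 477. -224.   -7.] [ 571. -155.  102.]
blue [337 281  11  14 111] [341.7 287.3] [ 490.5 -286.7   85.2] [ 485. -298.   -4.] [ 578. -238.  103.]
blue [363 296  12  14 118] [368.1 302.3] [ 487.5 -362.5   84.9] [ 483. -375.   -4.] [ 577. -324.  104.]
blue [393 308  12  14 124] [398.  314.4] [ 497.1 -437.6   84.8] [ 492. -450.   -3.] [ 586. -406.  103.]
white [363 255   8   3  18] [366.9 255.7] [ 642.6 -280.2   66.7] [ 636. -288.   45.] [ 657. -263.   75.]
white [395 255  15   8  64] [404.2 257.2] [ 651.4 -378.8  114.5] [ 645. -393.  105.] [ 663. -352.  122.]
white [387 262   9   8  53] [391.1 265.6] [ 642.1 -352.6   74.8] [ 636. -363.   48.] [ 656. -336.   89.]
white [306 273  42  42 969] [326.4 295.1] [ 484.8 -249.5   25.3] [-266. -625.   -7.] [ 576. -181. 1079.]
orange [230 187  11  10  56] [235. 191.] [580.3 124.9 138.8] [570. 111.  -5.] [716. 259. 153.]
grey [205 165  11  24 231] [209.4 176.3] [675.7 317.4  38.9] [652. 304.  -1.] [769. 391.  70.]
grey [ 222  175   40   54 1099] [241.6 207.8] [624.  137.8  11.6] [-266. -625.   -7.] [ 791.  286. 1079.]
```

View pics/crop1.png

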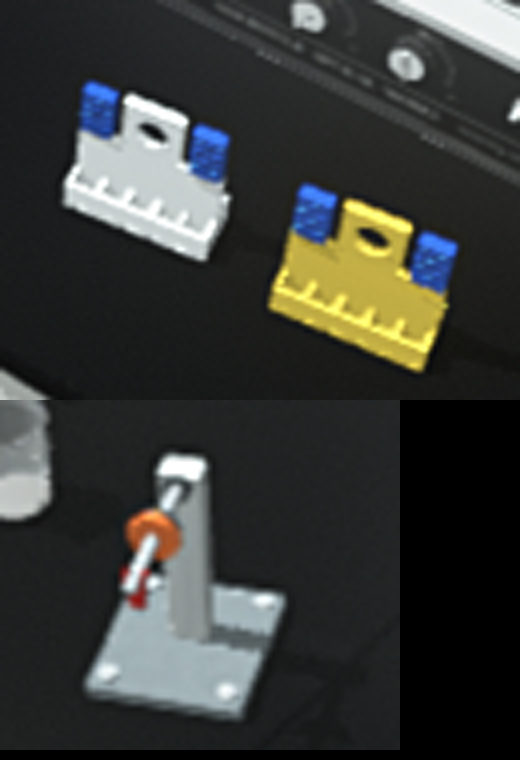

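The white-bodied carrier with blue ears is confirmed at (327,291). Next is the stand pose.

```bash
python3 - <<'E'
from h import *
for n,box in (("scene0",(165,235,205,285)),("side0",(210,295,230,310))):
    z=load(n);P=pts(z);p=z["p"]
    r0,r1,c0,c1=box
    Q=P[r0:r1,c0:c1].reshape(-1,3);C=p[r0:r1,c0:c1].reshape(-1,3).astype(int)
    ok=(np.abs(Q[:,0]-620)<130)&(np.abs(Q[:,1]-130)<90)
    Q=Q[ok];C=C[ok]
    br=C.max(1)>70
    base=(Q[:,2]>5)&(Q[:,2]<17)&br
    print(n,"base",base.sum(),cv2.minAreaRect(Q[base][:,:2].astype(np.float32)),np.median(Q[base],0))
    top=(Q[:,2]>139)&(Q[:,2]<150)
    print("top",top.sum(),Q[top].mean(0),cv2.minAreaRect(Q[top][:,:2].astype(np.float32)))
    po=(Q[:,2]>25)&(Q[:,2]<110)&br; print("post",po.sum(),Q[po].mean(0),Q[po].min(0),Q[po].max(0))
    pg=(Q[:,2]>110)&(Q[:,2]<150)
    for q,c in zip(Q[pg],C[pg]): print(q.round(),c) if n=="scene0" else 0
E
python3 - <<'E'
import cv2
a=cv2.imread("pics/side0.png")[205:295,230:310]
cv2.imwrite("pics/crop2.png",cv2.resize(a,None,fx=6,fy=6,interpolation=2))
E
```

```text
scene0 base 647 ((630.2140502929688, 144.82568359375), (127.5517349243164, 99.53977966308594), 21.02503204345703) [614.89333616 134.39684335  10.42397029]
top 84 [602.64447122 133.32706369 142.2691825 ] ((591.15576171875, 129.6551055908203), (106.52596282958984, 28.09123420715332), 22.47722053527832)
post 161 [629.39337481 141.32373414  63.19781479] [618.86534663 129.93408395  26.05145809] [641.85038969 158.02386731 109.8850067 ]
[636. 158. 143.] [195 208 207]
[631. 157. 143.] [255 255 255]
[634. 156. 141.] [255 255 255]
[637. 154. 140.] [255 255 255]
[640. 154. 138.] [255 255 255]
[638. 148. 143.] [255 255 255]
[639. 145. 144.] [255 255 255]
[642. 143. 143.] [244 253 253]
[644. 141. 142.] [197 208 208]
[632. 158. 138.] [255 255 255]
[630. 153. 141.] [255 255 255]
[633. 151. 141.] [255 255 255]
[633. 147. 143.] [255 255 255]
[636. 146. 142.] [255 255 255]
[637. 143. 141.] [255 255 255]
[636. 138. 145.] [255 255 255]
[645. 142. 137.] [221 233 232]
[642. 136. 142.] [ 95 103 102]
[623. 155. 141.] [244 255 255]
[625. 153. 141.] [255 255 255]
[632. 154. 136.] [255 255 255]
[630. 149. 140.
[... 6265 characters left out ...]
31 121 124]
[543. 113. 118.] [144  61  59]
[544. 110. 118.] [138  29  26]
[548. 110. 115.] [128  44  43]
[549. 107. 116.] [134 122 125]
[544. 115. 112.] [149 115 115]
[542. 109. 117.] [137  79  80]
[549. 111. 110.] [129  80  81]
[546. 105. 116.] [143 137 141]
side0 base 906 ((650.3458251953125, 107.88690948486328), (116.77832794189453, 201.5586395263672), 28.926586151123047) [623.40909658 160.08958388  13.40310141]
top 139 [600.40324    138.88969722 142.62679831] ((589.972900390625, 134.60093688964844), (116.4437484741211, 28.226322174072266), 18.55763816833496)
post 322 [661.54472565 130.62835318  63.28069209] [624.5348529   40.1412933   25.02910926] [747.98033905 165.7204928  109.9181945 ]
```

View pics/crop2.png

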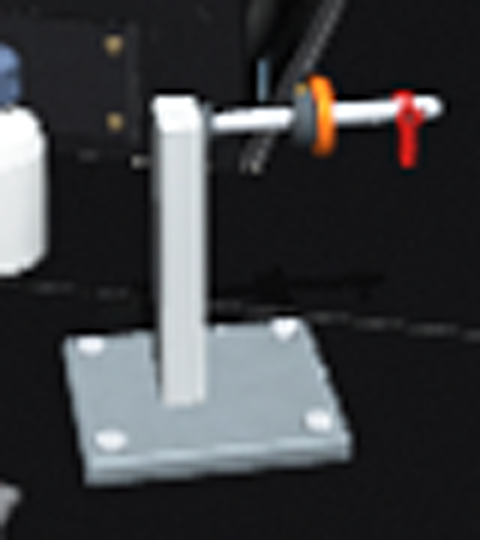

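```bash
cat >> h.py <<'E'
from scipy.spatial.transform import Rotation as Ro
def plan(tgt,yaw,nmin=1,step=38):
    """tool-down move from measured pose; yaw = world heading of tool y"""
    from cell import ctrl
    s=ctrl.observe(); p=s["position"].copy(); R=Ro.from_quat(s["tcp_rot"])
    c,sn=np.cos(yaw),np.sin(yaw)
    T=Ro.from_matrix(np.array([[-sn,c,0],[c,sn,0],[0,0,-1]]).T.reshape(3,3)) if False else Ro.from_matrix(np.column_stack([[-sn*-1*-1,c,0],[c,sn,0],[0,0,-1]]))
    d=np.asarray(tgt)-p; rv=(R.inv()*T).as_rotvec()
    n=int(max(nmin,np.ceil(np.linalg.norm(d)/step),np.ceil(np.abs(rv).max()/.148)))
    print("dist",d.round(1),"rv",rv.round(3),"n",n)
    rows=[]
    for i in range(n):
        rows.append((R.inv().apply(d/n)/40).round(3).tolist()); R=R*Ro.from_rotvec(rv/n)
    print("slide",rows); print("ang",(rv/n/.15).round(3).tolist())
E
python3 - <<'E'
from h import *
from cell import ctrl
z=load("wrist0");c=-z["R"].T@z["t"];s=ctrl.observe()
R=Ro.from_quat(s["tcp_rot"])
print("cam in tool",R.inv().apply(c-s["position"]),"view dir in tool",R.inv().apply(z["R"][2]),"imgx",R.inv().apply(z["R"][0]),R.as_matrix())
plan([430,280,270],0.13)
# scene depth sanity: known timer etc; two-view tip
def ray(z,u,v):
    o=-z["R"].T@z["t"]; d=z["R"].T@np.array([(u-z["cx"])/z["f"],(v-z["cy"])/z["f"],1]); return o,d/np.linalg.norm(d)
a,b=load("scene0"),load("side0")
def tri(p,q):
    o1,d1=ray(a,*p);o2,d2=ray(b,*q)
    A=np.eye(3)*2-np.outer(d1,d1)-np.outer(d2,d2)
    return np.linalg.solve(A,o1-d1*(d1@o1)+o2-d2*(d2@o2))
print("tip by side ray at z135:")
for (z_,u,v) in ((a,230,202.5),(b,303,222.5)):
    o,d=ray(z_,u,v); print(o+d*(135-o[2])/d[2])
E
```

```text
cam in tool [ 7.10780075e+01 -1.35364741e-01 -1.41710338e+02] view dir in tool [-2.79057915e-01 -4.44757009e-04  9.60274170e-01] imgx [-4.40701289e-04  9.99999847e-01  3.35087383e-04] [[-9.43153559e-01  3.32356752e-01 -5.94293868e-04]
 [ 3.32357273e-01  9.43152459e-01 -1.44317625e-03]
 [ 8.08603529e-05 -1.55865471e-03 -9.99998782e-01]]
dist [ 230.7 -285.7   39.6] rv [-1.000e-03  1.000e-03  1.102e+00] n 10
slide [[-0.781, -0.482, -0.098], [-0.83, -0.393, -0.098], [-0.868, -0.3, -0.099], [-0.895, -0.202, -0.099], [-0.912, -0.103, -0.099], [-0.918, -0.002, -0.099], [-0.913, 0.099, -0.099], [-0.896, 0.199, -0.099], [-0.869, 0.296, -0.099], [-0.831, 0.39, -0.099]]
ang [-0.001, 0.001, 0.735]
tip by side ray at z135:
[534.81302501 108.98461681 135.        ]
[534.92019474 106.63060002 135.        ]
```

{"op": "servo_tool", "data": {
  "slide": [
    [-0.78, -0.48, -0.1],
    [-0.83, -0.39, -0.1],
    [-0.87, -0.3, -0.1],
    [-0.9, -0.2, -0.1],
    [-0.91, -0.1, -0.1],
    [-0.92, 0, -0.1],
    [-0.91, 0.1, -0.1],
    [-0.9, 0.2, -0.1]
  ],
  "angular": [
    [0, 0, 0.735],
    [0, 0, 0.735],
    [0, 0, 0.735],
    [0, 0, 0.735],
    [0, 0, 0.735],
    [0, 0, 0.735],
    [0, 0, 0.735],
    [0, 0, 0.735]
  ],
  "hand": [85, 85, 85, 85, 85, 85, 85, 85]
}}

```text
time: 0.95
position: [385.0, 336.2, 263.2]
tcp_rot: [0.575, 0.818, -0.0, -0.0]
contact_force: [0.3, 0.3, -0.0]
width: 0.994
```

Run:
```python
from h import *
plan([450,150,290],0.2)
```

```text
dist [  65.  -186.2   26.8] rv [-0.     0.     0.146] n 6
slide [[-0.822, -0.008, -0.112], [-0.822, 0.012, -0.112], [-0.821, 0.032, -0.112], [-0.82, 0.052, -0.112], [-0.818, 0.071, -0.112], [-0.817, 0.091, -0.112]]
ang [-0.0, 0.0, 0.162]
```

{"op": "servo_tool", "data": {
  "slide": [
    [-0.9, 0, -0.1],
    [-0.9, 0, -0.1],
    [-0.9, 0, -0.1],
    [-0.9, 0.1, -0.1],
    [-0.9, 0.1, -0.1],
    [-0.1, 0.1, -0.1],
    [0, 0, 0],
    [0, 0, 0]
  ],
  "angular": [
    [0, 0, 0.2],
    [0, 0, 0.2],
    [0, 0, 0.2],
    [0, 0, 0.2],
    [0, 0, 0.2],
    [0, 0, 0],
    [0, 0, 0],
    [0, 0, 0]
  ],
  "hand": [40, 40, 40, 40, 40, 40, 40, 40]
}}

```text
time: 1.75
position: [448.1, 164.7, 287.0]
tcp_rot: [0.633, 0.774, -0.0, -0.0]
contact_force: [-0.0, -0.7, 0.4]
width: 0.465
```

Run:
```python
from h import *
snap("wrist","w1")
```

```text
(no output)
```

View pics/w1.png

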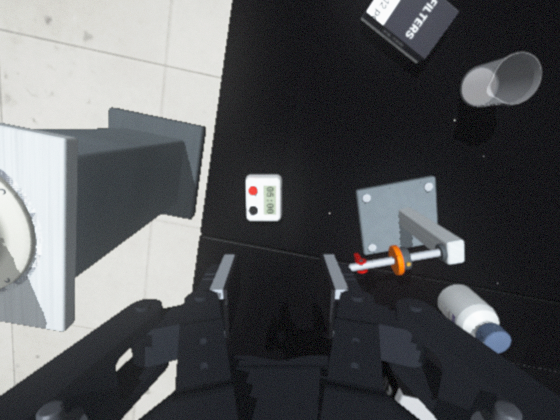

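The peg runs from its tip at about (349,268) to the post at (442,253). The flap is at (360,262), the buffer at (401,261) and the bottle at (475,318).

```bash
cat >> h.py <<'E'
def cast(z,u,v,h):
    o=-z["R"].T@z["t"]; d=z["R"].T@np.array([(u-z["cx"])/z["f"],(v-z["cy"])/z["f"],1]); return o+d*(h-o[2])/d[2]
E
python3 - <<'E'
from h import *
z=load("w1");p=z["p"].astype(int);P=pts(z)
cv2.imwrite("pics/w1c.png",cv2.resize(z["p"][235:290,335:475],None,fx=5,fy=5,interpolation=2)[:,:,::-1])
# peg: per column bright rows
L=[]
for u in list(range(352,356))+list(range(368,390))+list(range(414,437)):
    col=p[240:282,u]; g=(col.min(1)>90)&(P[240:282,u,2]>115)
    r=np.where(g)[0]
    if len(r): 
        m=r.mean()+240;L.append((u,m)); 
L=np.array(L);X=np.array([cast(z,u,m,135) for u,m in L])
f=np.polyfit(X[:,0],X[:,1],1);print("yaw",np.arctan(f[0]),f, np.std(X[:,1]-np.polyval(f,X[:,0])))
print(L[::4].round(1).tolist());print("tip end",cast(z,349,268,135),"root",cast(z,442,253.5,135))
b=(P[...,2]>6)&(P[...,2]<17)&(np.abs(P[...,0]-620)<110)&(np.abs(P[...,1]-150)<80)&(p.max(2)>60)
b[270:]=0
print("base",b.sum(),cv2.minAreaRect(P[b][:,:2].astype(np.float32)))
E
```

```text
yaw 0.40147419687584707 [   0.42453202 -119.91015678] 1.3648916374554791
[[352.0, 267.0], [368.0, 264.5], [372.0, 263.5], [376.0, 263.0], [380.0, 262.5], [384.0, 261.5], [388.0, 258.3], [416.0, 256.5], [420.0, 255.5], [424.0, 254.5], [428.0, 254.0], [432.0, 253.5], [436.0, 248.8]]
tip end [535.51407447 107.16589088 135.        ] root [626.35114108 142.63326869 135.        ]
base 4160 ((626.1277465820312, 145.22023010253906), (109.75753784179688, 99.30813598632812), 22.221452713012695)
```

View pics/w1c.png

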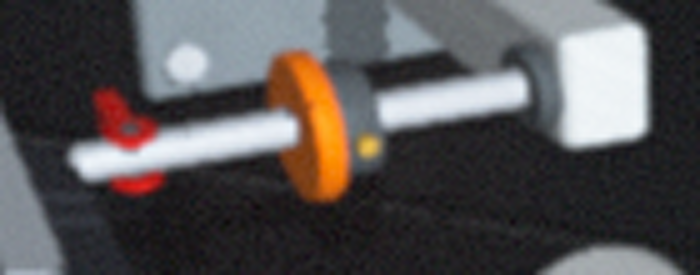

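Run:
```python
from h import *
plan([450,-220,250],0.13)
```

```text
dist [   2.1 -385.   -36.9] rv [-0.001 -0.     0.072] n 11
slide [[-0.858, -0.171, 0.084], [-0.859, -0.165, 0.084], [-0.86, -0.159, 0.084], [-0.861, -0.154, 0.084], [-0.862, -0.148, 0.084], [-0.863, -0.143, 0.084], [-0.864, -0.137, 0.084], [-0.865, -0.131, 0.084], [-0.866, -0.126, 0.084], [-0.867, -0.12, 0.084], [-0.867, -0.114, 0.084]]
ang [-0.0, -0.0, 0.043]
```

{"op": "servo_tool", "data": {
  "slide": [
    [-0.95, -0.18, 0.05],
    [-0.95, -0.18, 0.05],
    [-0.95, -0.18, 0.05],
    [-0.95, -0.16, 0.05],
    [-0.95, -0.16, 0.05],
    [-0.95, -0.15, 0.05],
    [-0.95, -0.14, 0.1],
    [-0.95, -0.14, 0.1]
  ],
  "angular": [
    [0, 0, 0.06],
    [0, 0, 0.06],
    [0, 0, 0.06],
    [0, 0, 0.06],
    [0, 0, 0.06],
    [0, 0, 0.06],
    [0, 0, 0.06],
    [0, 0, 0.06]
  ],
  "hand": [40, 40, 40, 40, 40, 40, 40, 40]
}}

```text
time: 2.6
position: [448.6, -144.6, 267.0]
tcp_rot: [0.66, 0.752, 0.0, -0.0]
contact_force: [-0.7, 0.5, 0.3]
width: 0.471
```

{"op": "servo_tool", "data": {
  "slide": [
    [-0.9, -0.12, 0.1],
    [-0.6, -0.1, 0.1],
    [-0.3, 0, 0.1],
    [0, 0, 0],
    [0, 0, 0],
    [0, 0, 0],
    [0, 0, 0],
    [0, 0, 0]
  ],
  "angular": [
    [0, 0, 0],
    [0, 0, 0],
    [0, 0, 0],
    [0, 0, 0],
    [0, 0, 0],
    [0, 0, 0],
    [0, 0, 0],
    [0, 0, 0]
  ],
  "hand": [40, 40, 40, 40, 40, 40, 40, 40]
}}

```text
time: 3.4
position: [449.1, -216.2, 255.7]
tcp_rot: [0.66, 0.751, 0.0, 0.0]
contact_force: [0.5, -0.0, -0.6]
width: 0.472
```

Run:
```python
from h import *
snap("wrist","w2")
```

```text
(no output)
```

View pics/w2.png

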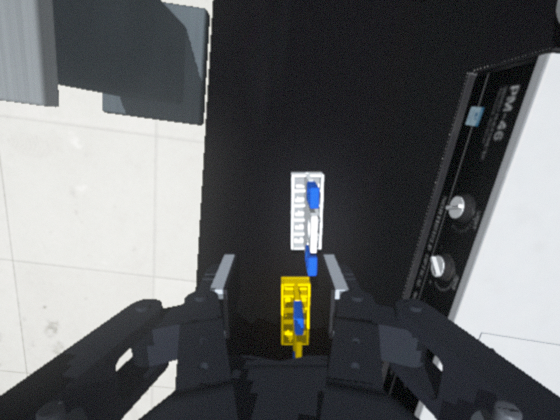

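The white carrier is centred at about (308,215), with its ears at (313,195) and (311,262). The yellow look-alike is at (295,310).

Run:
```python
from h import *
z=load("w2");p=z["p"];P=pts(z)
hsv=cv2.cvtColor(p,cv2.COLOR_RGB2HSV);H,S,V=[hsv[...,i].astype(int) for i in range(3)]
m=(H>100)&(H<130)&(S>130)&(V>60)
for r0,r1 in((170,215),(235,280)):
    mm=m.copy();mm[:r0]=0;mm[r1:]=0;mm[:,:290]=0;mm[:,330:]=0
    q=P[mm];t=q[:,2]>95
    v,u=np.where(mm);X=np.array([cast(z,a,b,100) for a,b in zip(u[t],v[t])])
    print(mm.sum(),t.sum(),u.min(),u.max(),v.min(),v.max(),"top",q[t].mean(0).round(1),X.mean(0).round(1),cv2.minAreaRect(X[:,:2].astype(np.float32)),np.percentile(q[:,2],[5,50,95]))
w=(S<60)&(V>120);w[:165]=0;w[255:]=0;w[:,:285]=0;w[:,330:]=0
q=P[w];k=(q[:,2]>15)&(q[:,2]<30);print("tray",cv2.minAreaRect(q[k][:,:2].astype(np.float32)))
k=q[:,2]>95;print("lug",q[k].mean(0),cv2.minAreaRect(q[k][:,:2].astype(np.float32)))
cv2.imwrite("pics/w2c.png",cv2.resize(p[160:285,270:350],None,fx=5,fy=5,interpolation=2)[:,:,::-1])
```

```text
283 205 307 319 182 208 top [ 483.4 -209.8  100.3] [ 483.5 -209.8  100. ] ((483.8374328613281, -209.94866943359375), (9.992985725402832, 21.687814712524414), 8.977568626403809) [ 74.29830975  98.55778964 100.28250833]
302 175 304 317 246 276 top [ 493.3 -283.3  102.3] [ 493.7 -284.2  100. ] ((493.2235412597656, -282.6640625), (11.098774909973145, 26.072893142700195), 16.255029678344727) [ -0.96352724  97.74461155 100.02812263]
tray ((489.2320861816406, -248.5574188232422), (40.05268478393555, 100.16786193847656), 7.724557399749756)
lug [ 486.75257327 -243.34257073  113.78570756] ((471.6947021484375, -205.00808715820312), (15.140332221984863, 133.62709045410156), 21.88134765625)
```

View pics/w2c.png

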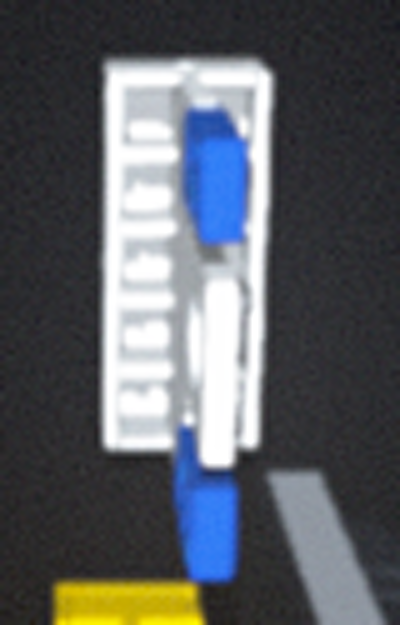

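Run:
```python
from h import *
plan([484,-210.5,130],0.135,8)
```

```text
dist [  34.9    5.9 -125.6] rv [ 0.001  0.    -0.006] n 8
slide [[0.004, 0.11, 0.393], [0.004, 0.11, 0.393], [0.004, 0.11, 0.393], [0.004, 0.11, 0.393], [0.004, 0.11, 0.393], [0.004, 0.111, 0.393], [0.004, 0.111, 0.393], [0.004, 0.111, 0.393]]
ang [0.0, 0.0, -0.005]
```

{"op": "servo_tool", "data": {
  "slide": [
    [0, 0.17, 0.5],
    [0, 0.17, 0.5],
    [0, 0.17, 0.5],
    [0, 0.17, 0.5],
    [0, 0.15, 0.5],
    [0.02, 0.05, 0.4],
    [0.01, 0, 0.25],
    [0, 0, 0]
  ],
  "angular": [
    [0, 0, -0.04],
    [0, 0, 0],
    [0, 0, 0],
    [0, 0, 0],
    [0, 0, 0],
    [0, 0, 0],
    [0, 0, 0],
    [0, 0, 0]
  ],
  "hand": [40, 40, 40, 40, 40, 40, 40, 40]
}}

```text
time: 4.25
position: [482.8, -210.6, 127.7]
tcp_rot: [0.658, 0.753, -0.0, -0.001]
contact_force: [-0.1, -0.4, 0.1]
width: 0.468
```

Run:
```python
from h import *
plan([484,-210.5,63],0.135,4)
snap("wrist","w3")
```

```text
dist [  1.2   0.1 -64.7] rv [-0.002 -0.002 -0.001] n 4
slide [[-0.001, 0.008, 0.404], [-0.001, 0.008, 0.404], [-0.0, 0.008, 0.404], [-0.0, 0.008, 0.404]]
ang [-0.004, -0.003, -0.001]
```

View pics/w3.png

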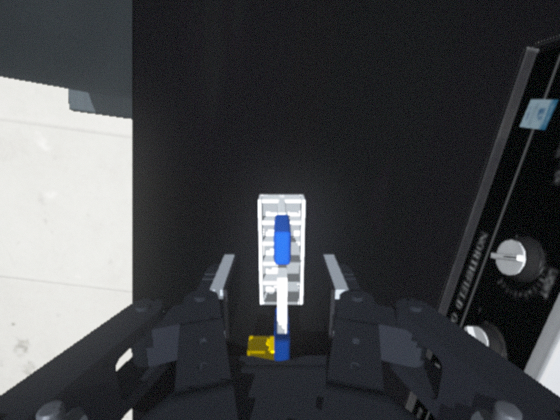

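The ear, at about (283,240), is centred between the fingers to within roughly 1.5 mm. I'll go down and grip.

{"op": "servo_tool", "data": {
  "slide": [
    [0, 0.04, 0.4],
    [0, 0, 0.4],
    [0, 0, 0.4],
    [0, 0, 0.3],
    [0, 0, 0.13],
    [0, 0, 0],
    [0, 0, 0],
    [0, 0, 0]
  ],
  "angular": [
    [0, 0, 0],
    [0, 0, 0],
    [0, 0, 0],
    [0, 0, 0],
    [0, 0, 0],
    [0, 0, 0],
    [0, 0, 0],
    [0, 0, 0]
  ],
  "hand": [40, 40, 40, 40, 40, 40, 40, 40],
  "squeeze": 40
}}

```text
time: 5.1
position: [485.7, -211.1, 65.1]
tcp_rot: [0.658, 0.753, 0.0, 0.001]
contact_force: [0.2, 0.1, -0.4]
width: 0.468
```

{"op": "servo_tool", "data": {
  "slide": [
    [0, 0, 0],
    [0, 0, 0],
    [0, 0, 0],
    [0, 0, 0],
    [0, 0, 0],
    [0, 0, 0],
    [0, 0, 0],
    [0, 0, 0]
  ],
  "angular": [
    [0, 0, 0],
    [0, 0, 0],
    [0, 0, 0],
    [0, 0, 0],
    [0, 0, 0],
    [0, 0, 0],
    [0, 0, 0],
    [0, 0, 0]
  ],
  "hand": [30, 24, 18, 14, 8, 5, 5, 5],
  "squeeze": 40
}}

```text
time: 5.9
position: [485.3, -210.9, 64.2]
tcp_rot: [0.658, 0.753, 0.0, 0.0]
contact_force: [0.5, 0.4, 1.3]
width: 0.11
```

{"op": "servo_tool", "data": {
  "slide": [
    [0, 0, -0.1],
    [0, 0, -0.2],
    [0, 0, -0.3],
    [0, 0, -0.5],
    [0, 0, -0.7],
    [0, 0, -0.7],
    [0, 0, -0.7],
    [0, 0, 0]
  ],
  "angular": [
    [0, 0, 0],
    [0, 0, 0],
    [0, 0, 0],
    [0, 0, 0],
    [0, 0, 0],
    [0, 0, 0],
    [0, 0, 0],
    [0, 0, 0]
  ],
  "hand": [5, 5, 5, 5, 5, 5, 5, 5],
  "squeeze": 60
}}

```text
time: 6.7
position: [486.9, -211.7, 198.4]
tcp_rot: [0.658, 0.753, 0.001, 0.005]
contact_force: [0.5, 0.7, -0.4]
width: 0.109
```

Run:
```python
from h import *
snap("wrist","w4");snap("side","s4")
from cell import ctrl
s=ctrl.observe();print(s["contact_force"],s["ft_torque"],s["position"])
a=cv2.imread("pics/s4.png")[90:240,250:420]
cv2.imwrite("pics/s4c.png",cv2.resize(a,None,fx=4,fy=4,interpolation=2))
```

```text
[ 0.49885928  0.07044905 -1.1715978 ] [0.10327169 0.02689111 0.01818781] [ 485.58391885 -211.05737112  193.33457678]
```

View pics/w4.png

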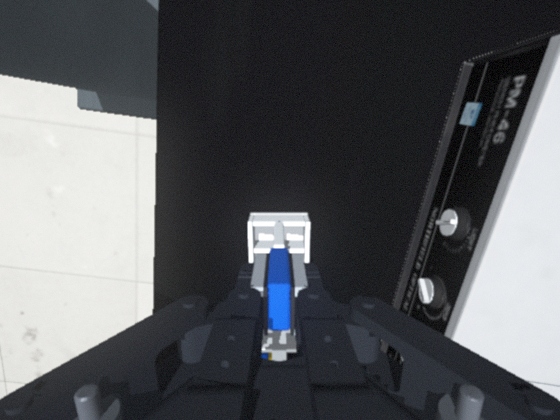

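View pics/s4c.png

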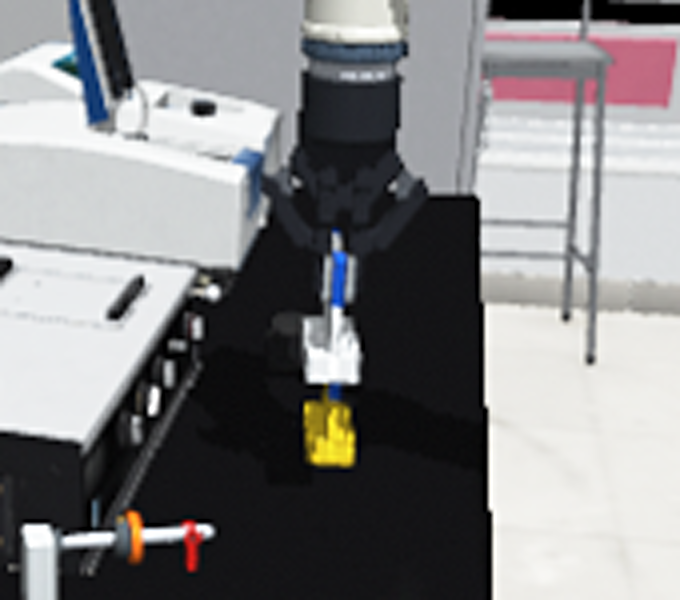

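Run:
```python
from h import *
plan([478,126,170],0.388,10)
z=load("w1");P=pts(z);print("timer",P[197,264])
```

```text
dist [ -7.6 337.1 -23.3] rv [ 0.002  0.002 -0.254] n 10
slide [[0.838, 0.094, 0.057], [0.835, 0.115, 0.057], [0.832, 0.136, 0.058], [0.828, 0.157, 0.058], [0.824, 0.178, 0.058], [0.819, 0.199, 0.058], [0.814, 0.22, 0.058], [0.808, 0.24, 0.058], [0.801, 0.261, 0.058], [0.795, 0.281, 0.058]]
ang [0.001, 0.001, -0.169]
timer [432.41222961 137.72487506  19.05322404]
```

{"op": "servo_tool", "data": {
  "slide": [
    [0.4, 0.03, 0],
    [0.6, 0.05, 0],
    [0.8, 0.1, 0],
    [0.8, 0.13, 0],
    [0.8, 0.16, 0],
    [0.8, 0.18, 0],
    [0.8, 0.2, 0],
    [0.8, 0.22, 0]
  ],
  "angular": [
    [0, 0, -0.1],
    [0, 0, -0.15],
    [0, 0, -0.2],
    [0, 0, -0.2],
    [0, 0, -0.2],
    [0, 0, -0.2],
    [0, 0, -0.2],
    [0, 0, -0.2]
  ],
  "hand": [5, 5, 5, 5, 5, 5, 5, 5]
}}

```text
time: 7.6
position: [472.9, 27.3, 190.4]
tcp_rot: [0.572, 0.82, -0.001, -0.001]
contact_force: [0.6, -0.0, -1.1]
width: 0.106
```

Run:
```python
from h import *
plan([478,126,180],0.388,6)
```

```text
dist [  5.1  98.7 -10.4] rv [-0.002 -0.001 -0.034] n 6
slide [[0.378, 0.163, 0.043], [0.377, 0.165, 0.043], [0.376, 0.167, 0.043], [0.375, 0.169, 0.043], [0.374, 0.171, 0.043], [0.373, 0.173, 0.043]]
ang [-0.003, -0.002, -0.038]
```

{"op": "servo_tool", "data": {
  "slide": [
    [0.5, 0.22, 0.05],
    [0.5, 0.22, 0.05],
    [0.5, 0.22, 0.05],
    [0.4, 0.2, 0.05],
    [0.2, 0.1, 0.05],
    [0.1, 0.05, 0],
    [0, 0, 0],
    [0, 0, 0]
  ],
  "angular": [
    [0, 0, -0.1],
    [0, 0, -0.1],
    [0, 0, -0.03],
    [0, 0, 0],
    [0, 0, 0],
    [0, 0, 0],
    [0, 0, 0],
    [0, 0, 0]
  ],
  "hand": [5, 5, 5, 5, 5, 5, 5, 5]
}}

```text
time: 8.4
position: [479.6, 121.4, 182.0]
tcp_rot: [0.559, 0.829, -0.0, 0.0]
contact_force: [0.5, 0.8, -1.1]
width: 0.111
```

Run:
```python
from h import *
snap("wrist","w5");snap("side","s5");snap("scene","c5")
plan([478,126,118],0.388,4)
a=cv2.imread("pics/s5.png")[120:300,200:400];b=cv2.imread("pics/c5.png")[120:260,170:330]
im=np.zeros((600,800,3),np.uint8);a=cv2.resize(a,(400,360),interpolation=2);b=cv2.resize(b,(400,350),interpolation=2);im[:360,:400]=a;im[:350,400:]=b
cv2.imwrite("pics/v5.png",im[:365])
```

```text
dist [ -1.8   4.7 -64.2] rv [ 0.     0.    -0.003] n 4
slide [[0.031, 0.001, 0.401], [0.031, 0.001, 0.401], [0.031, 0.001, 0.401], [0.031, 0.001, 0.401]]
ang [0.0, 0.0, -0.005]
```

View pics/w5.png

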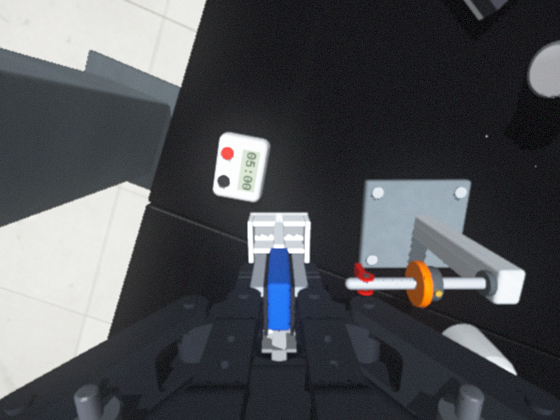

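View pics/v5.png

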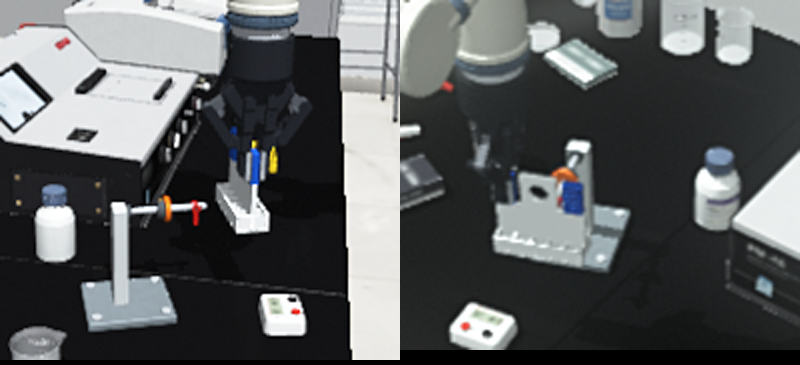

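Run:
```python
from h import *
from cell import ctrl
s=ctrl.observe();R=Ro.from_quat(s["tcp_rot"]);tp=s["position"];print(tp)
z=load("w5");p=z["p"].astype(int)
for u in (350,355,380,395,450,465,478):
    col=p[270:298,u];g=np.where(col.min(1)>90)[0];m=g.mean()+270
    X=cast(z,u,m,135);print(u,round(m,1),X.round(1),R.inv().apply(X-tp).round(1))
# eye in scene
c=load("c5");q=c["p"][120:260,170:330]
a=cv2.resize(q[45:110,30:80],None,fx=10,fy=10,interpolation=2);cv2.imwrite("pics/c5e.png",a[:,:,::-1])
# ray->plate plane through tool
def toplane(z,u,v,off=0):
    o=-z["R"].T@z["t"]; d=z["R"].T@np.array([(u-z["cx"])/z["f"],(v-z["cy"])/z["f"],1])
    n=R.as_matrix()[:,1]; p0=tp+n*off; return o+d*(n@(p0-o))/(n@d)
E=tp+R.apply([-37.9,0,-16.8]);print("pred eye px",proj(c,E),E)
print("tray corners pred",[proj(c,tp+R.apply([x,-20,64.2])).round(1).tolist() for x in(12.1,-87.9)],[proj(c,tp+R.apply([x,-20,42.2])).round(1).tolist() for x in(12.1,-87.9)])
```

```text
[479.78746538 121.3039584  182.22193002]
350 283.5 [537.9 108.5 135. ] [-33.7  49.   47.2]
355 283.0 [540.9 110.2 135. ] [-33.3  52.4  47.2]
380 283.0 [556.9 116.7 135. ] [-33.3  69.7  47.2]
395 283.0 [566.5 120.6 135. ] [-33.2  80.1  47.2]
450 282.5 [601.6 135.2 135. ] [-32.8 118.1  47.2]
465 279.0 [609.7 141.4 135. ] [-30.1 128.   47.2]
478 281.5 [619.1 143.1 135. ] [-32.1 137.3  47.3]
pred eye px [225.43874611 195.90253205] [494.0170163   86.18019657 199.02940561]
tray corners pred [[207.8, 219.9], [242.5, 225.9]] [[207.1, 214.0], [242.2, 220.0]]
```

View pics/c5e.png

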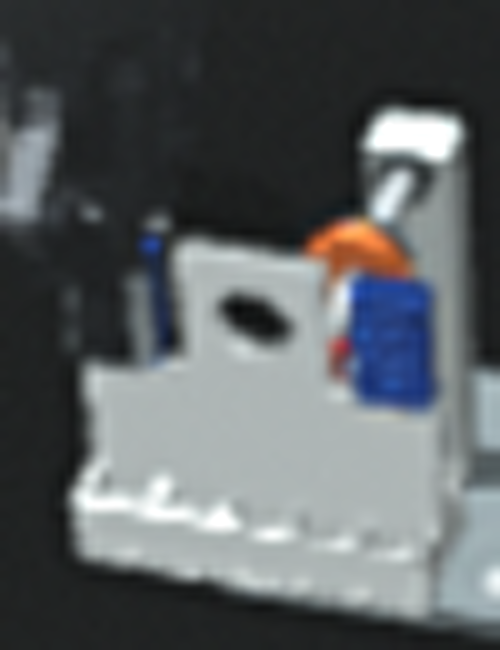

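{"op": "servo_tool", "data": {
  "slide": [
    [0.03, 0, 0.2],
    [0.03, 0, 0.3],
    [0.03, 0, 0.4],
    [0.03, 0, 0.35],
    [0, 0, 0.2],
    [0, 0, 0.13],
    [0, 0, 0],
    [0, 0, 0]
  ],
  "angular": [
    [0, 0, 0],
    [0, 0, 0],
    [0, 0, 0],
    [0, 0, 0],
    [0, 0, 0],
    [0, 0, 0],
    [0, 0, 0],
    [0, 0, 0]
  ],
  "hand": [5, 5, 5, 5, 5, 5, 5, 5]
}}

```text
time: 9.35
position: [478.1, 126.4, 119.3]
tcp_rot: [0.558, 0.83, 0.0, 0.0]
contact_force: [-0.1, 1.1, -1.0]
width: 0.109
```

```bash
cat > chk.py <<'E'
from h import *
from cell import ctrl
import sys
s=ctrl.observe();R=Ro.from_quat(s["tcp_rot"]);tp=s["position"]
u=np.array([np.cos(.388),np.sin(.388),0]);v=np.array([-u[1],u[0],0]);tip=np.array([535.3,107,135.])
E=tp+R.apply([-37.9,0,-16.8]);d=E-tip
f=s["contact_force"]
print("t",round(s["time"],2),"tcp",tp.round(1),"eye stand x",(d@u-100).round(1),"y",(d@v).round(1),"z",d[2].round(1),"F u,v,z",(f@u).round(1),(f@v).round(1),f[2].round(1),"w",s["width"].round(3),"M",s["ft_torque"].round(2), "tilt",R.as_matrix()[:2,2].round(4))
E
python3 chk.py
python3 - <<'E'
from h import *
from cell import ctrl
snap("wrist","w6");snap("side","s6")
s=ctrl.observe();R=Ro.from_quat(s["tcp_rot"]);tp=s["position"]
z=load("w6");p=z["p"].astype(int)
for u in (355,360,395,410,420):
    col=p[270:320,u];g=np.where(col.min(1)>90)[0]
    if len(g): print(u,g.min()+270,g.max()+270,R.inv().apply(cast(z,u,g.mean()+270,135)-tp).round(1))
a=cv2.imread("pics/s6.png")[170:300,230:340];cv2.imwrite("pics/s6c.png",cv2.resize(a,None,fx=5,fy=5,interpolation=2)[:600])
E
```

```text
395 270 302 [ -0.4  53.6 -15.2]
410 270 302 [ -0.4  60.5 -15.2]
420 270 302 [ -0.4  65.2 -15.2]Traceback (most recent call last):
  File "chk.py", line 8, in <module>
    print("t",round(s["time"],2),"tcp",tp.round(1),"eye stand x",(d@u-100).round(1),"y",(d@v).round(1),"z",d[2].round(1),"F u,v,z",(f@u).round(1),(f@v).round(1),f[2].round(1),"w",s["width"].round(3),"M",s["ft_torque"].round(2), "tilt",R.as_matrix()[:2,2].round(4))
                                                                                                                                                                                   ^^^^^^^^^^^^^^^^
AttributeError: 'float' object has no attribute 'round'
```

View pics/w6.png

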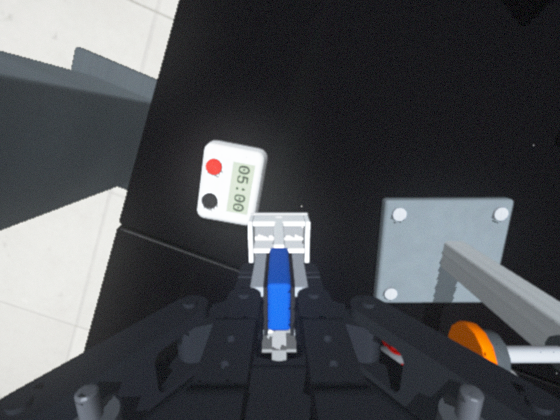

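View pics/s6c.png

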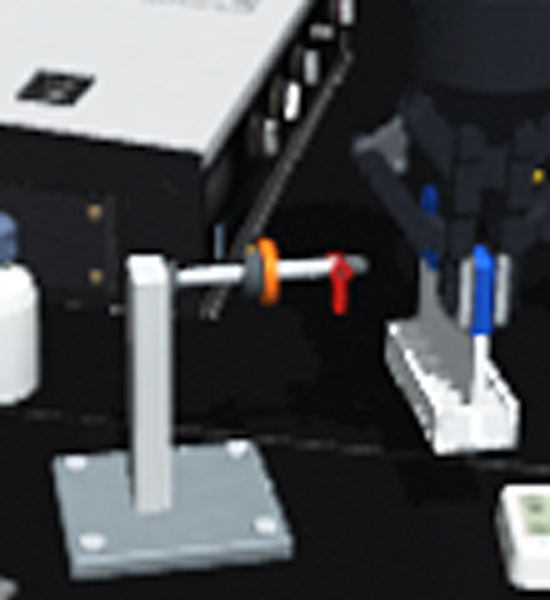

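```bash
sed -i 's/s\["width"\].round(3)/round(float(s["width"]),3)/' chk.py; python3 chk.py
```

```text
t 9.45 tcp [478.3 126.5 119.7] eye stand x -145.5 y 1.7 z 1.5 F u,v,z -0.4 -0.2 -0.9 w 0.112 M [-0.02  0.05 -0.02] tilt [0.0014 0.0002]
```

{"op": "servo_tool", "data": {
  "slide": [
    [0, 0.1, 0],
    [0, 0.25, 0],
    [0, 0.25, 0],
    [0, 0.25, 0],
    [0, 0.2, 0],
    [0, 0.1, 0],
    [0, 0, 0],
    [0, 0, 0]
  ],
  "angular": [
    [0, 0, 0],
    [0, 0, 0],
    [0, 0, 0],
    [0, 0, 0],
    [0, 0, 0],
    [0, 0, 0],
    [0, 0, 0],
    [0, 0, 0]
  ],
  "hand": [5, 5, 5, 5, 5, 5, 5, 5]
}}

```text
time: 10.25
position: [520.4, 143.7, 118.7]
tcp_rot: [0.558, 0.83, -0.0, -0.0]
contact_force: [-0.2, 0.2, -0.8]
width: 0.108
```

```bash
python3 chk.py
python3 - <<'E'
from h import *
snap("scene","c7");snap("side","s7")
a=cv2.imread("pics/s7.png")[200:290,240:330];b=cv2.imread("pics/c7.png")[165:235,200:270]
im=np.zeros((400,800,3),np.uint8);im[:,:400]=cv2.resize(a,(400,400),interpolation=2);im[:,400:]=cv2.resize(b,(400,400),interpolation=2)
cv2.imwrite("pics/v7.png",im)
E
```

```text
t 10.25 tcp [520.4 143.7 118.7] eye stand x -100.0 y 1.7 z 0.5 F u,v,z -0.1 0.3 -0.8 w 0.108 M [ 0.07  0.03 -0.06] tilt [-0.0005 -0.0002]
```

View pics/v7.png

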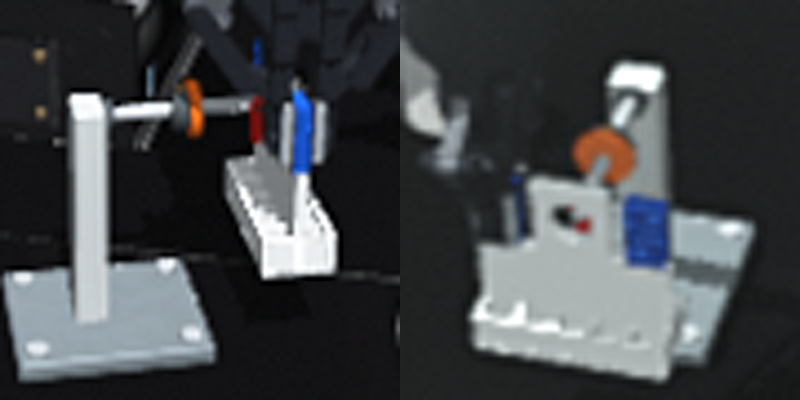

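Run:
```python
from h import *
from cell import ctrl
z=load("c7");s=ctrl.observe();R=Ro.from_quat(s["tcp_rot"]);tp=s["position"]
q=z["p"][190:215,218:248];a=cv2.resize(q,None,fx=20,fy=20,interpolation=2)[:,:,::-1].copy()
print("eye front",proj(z,tp+R.apply([-37.9,-3,-16.8])), "tip",proj(z,[535.3,107,135]),"side",)
cv2.imwrite("pics/c7e.png",a)
```

```text
eye front [229.73427653 203.11626139] tip [230.65309942 202.68020806] side
```

View pics/c7e.png

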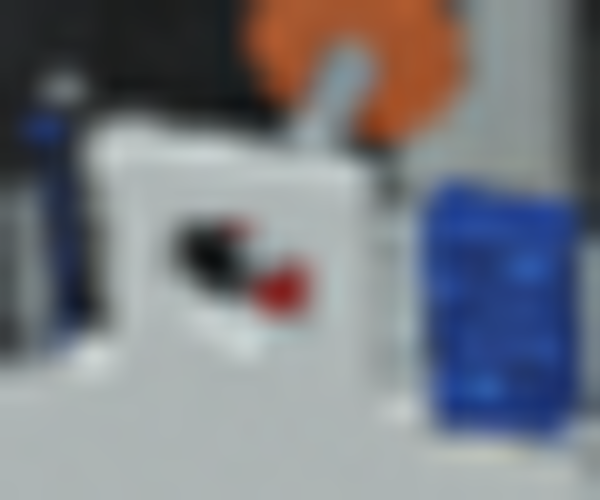

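{"op": "servo_tool", "data": {
  "slide": [
    [-0.03, 0.04, 0],
    [0, 0.07, 0],
    [0, 0.07, 0],
    [0, 0.07, 0],
    [0, 0.07, 0],
    [0, 0.05, 0],
    [0, 0, 0],
    [0, 0, 0]
  ],
  "angular": [
    [0, 0, 0],
    [0, 0, 0],
    [0, 0, 0],
    [0, 0, 0],
    [0, 0, 0],
    [0, 0, 0],
    [0, 0, 0],
    [0, 0, 0]
  ],
  "hand": [5, 5, 5, 5, 5, 5, 5, 5]
}}

```text
time: 11.15
position: [534.6, 148.2, 118.7]
tcp_rot: [0.558, 0.83, -0.0, -0.0]
contact_force: [-0.5, -0.1, -0.8]
width: 0.107
```

```bash
python3 chk.py
python3 - <<'E'
from h import *
snap("scene","c8");snap("side","s8")
a=cv2.imread("pics/s8.png")[210:280,250:320];b=cv2.imread("pics/c8.png")[175:225,210:260]
im=np.zeros((400,800,3),np.uint8);im[:,:400]=cv2.resize(a,(400,400),interpolation=2);im[:,400:]=cv2.resize(b,(400,400),interpolation=2)
cv2.imwrite("pics/v8.png",im)
E
```

```text
t 11.15 tcp [534.6 148.2 118.7] eye stand x -85.1 y 0.5 z 0.5 F u,v,z -0.5 0.1 -0.8 w 0.107 M [ 0.05  0.04 -0.  ] tilt [-0.0003 -0.0001]
```

View pics/v8.png

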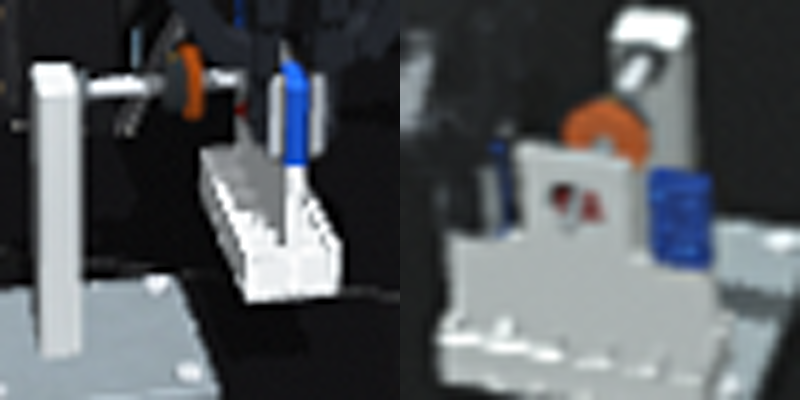

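The peg is through the eye and roughly centred, and the flap is being pushed in. I'll keep advancing.

{"op": "servo_tool", "data": {
  "slide": [
    [0, 0.07, 0],
    [0, 0.1, 0],
    [0, 0.1, 0],
    [0, 0.1, 0],
    [0, 0.1, 0],
    [0, 0.08, 0],
    [0, 0.03, 0],
    [0, 0, 0]
  ],
  "angular": [
    [0, 0, 0],
    [0, 0, 0],
    [0, 0, 0],
    [0, 0, 0],
    [0, 0, 0],
    [0, 0, 0],
    [0, 0, 0],
    [0, 0, 0]
  ],
  "hand": [5, 5, 5, 5, 5, 5, 5, 5]
}}

```text
time: 12.05
position: [556.3, 157.0, 118.8]
tcp_rot: [0.558, 0.83, -0.0, -0.0]
contact_force: [-0.3, 0.2, -1.9]
width: 0.112
```

```bash
python3 chk.py
```

```text
t 12.05 tcp [556.3 157.  118.8] eye stand x -61.7 y 0.4 z 0.6 F u,v,z -0.2 0.3 -1.9 w 0.112 M [-0.   -0.02 -0.02] tilt [-0.0001 -0.    ]
```

{"op": "servo_tool", "data": {
  "slide": [
    [0, 0.02, 0],
    [0, 0.025, 0],
    [0, 0.025, 0],
    [0, 0.02, 0],
    [0, 0, 0],
    [0, 0, 0],
    [0, 0, 0],
    [0, 0, 0]
  ],
  "angular": [
    [0, 0, 0],
    [0, 0, 0],
    [0, 0, 0],
    [0, 0, 0],
    [0, 0, 0],
    [0, 0, 0],
    [0, 0, 0],
    [0, 0, 0]
  ],
  "hand": [5, 5, 5, 5, 5, 5, 5, 5]
}}

```text
time: 12.85
position: [559.5, 158.2, 118.9]
tcp_rot: [0.558, 0.83, -0.0, -0.0]
contact_force: [-0.3, 0.2, -0.7]
width: 0.113
```

```bash
python3 chk.py
```

```text
t 12.85 tcp [559.5 158.2 118.9] eye stand x -58.3 y 0.4 z 0.7 F u,v,z -0.2 0.3 -0.7 w 0.113 M [ 0.05  0.09 -0.01] tilt [-0. -0.]
```

{"op": "servo_tool", "data": {
  "slide": [
    [0, 0.02, 0],
    [0, 0.02, 0],
    [0, 0.01, 0],
    [0, 0, 0],
    [0, 0, 0],
    [0, 0, 0],
    [0, 0, 0],
    [0, 0, 0]
  ],
  "angular": [
    [0, 0, 0],
    [0, 0, 0],
    [0, 0, 0],
    [0, 0, 0],
    [0, 0, 0],
    [0, 0, 0],
    [0, 0, 0],
    [0, 0, 0]
  ],
  "hand": [5, 5, 5, 5, 5, 5, 5, 5]
}}

```text
time: 13.65
position: [561.3, 159.0, 118.9]
tcp_rot: [0.558, 0.83, -0.0, -0.0]
contact_force: [-0.3, 0.3, 0.2]
width: 0.104
```

```bash
python3 chk.py
python3 - <<'E'
from h import *
snap("scene","c9");snap("side","s9")
a=cv2.imread("pics/s9.png")[210:280,250:320];b=cv2.imread("pics/c9.png")[175:225,210:260]
im=np.zeros((400,800,3),np.uint8);im[:,:400]=cv2.resize(a,(400,400),interpolation=2);im[:,400:]=cv2.resize(b,(400,400),interpolation=2)
cv2.imwrite("pics/v9.png",im)
E
```

```text
t 13.65 tcp [561.3 159.  118.9] eye stand x -56.3 y 0.4 z 0.7 F u,v,z -0.2 0.4 0.2 w 0.104 M [ 0.02 -0.    0.01] tilt [-0. -0.]
```

View pics/v9.png

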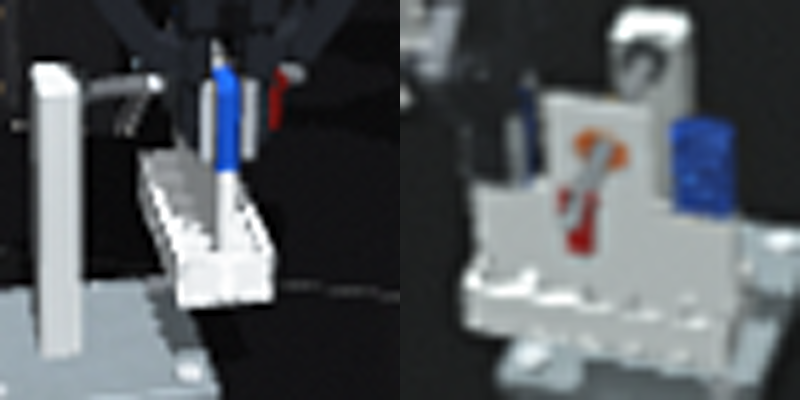

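The flap is down in front of the plate, seen at scene crop (580,225). The buffer is still ahead, so I'll keep creeping.

{"op": "servo_tool", "data": {
  "slide": [
    [0, 0.02, 0],
    [0, 0.02, 0],
    [0, 0.01, 0],
    [0, 0, 0],
    [0, 0, 0],
    [0, 0, 0],
    [0, 0, 0],
    [0, 0, 0]
  ],
  "angular": [
    [0, 0, 0],
    [0, 0, 0],
    [0, 0, 0],
    [0, 0, 0],
    [0, 0, 0],
    [0, 0, 0],
    [0, 0, 0],
    [0, 0, 0]
  ],
  "hand": [5, 5, 5, 5, 5, 5, 5, 5]
}}

```text
time: 14.55
position: [563.0, 159.7, 118.9]
tcp_rot: [0.558, 0.83, -0.0, -0.0]
contact_force: [-3.5, -1.2, 0.7]
width: 0.102
```

```bash
python3 chk.py
```

```text
t 14.55 tcp [563.  159.7 118.9] eye stand x -54.5 y 0.4 z 0.6 F u,v,z -3.7 0.2 0.7 w 0.102 M [-0.24  0.69 -0.13] tilt [-0.0004 -0.0001]
```

{"op": "servo_tool", "data": {
  "slide": [
    [0, 0.02, 0],
    [0, 0.02, 0],
    [0, 0.01, 0],
    [0, 0, 0],
    [0, 0, 0],
    [0, 0, 0],
    [0, 0, 0],
    [0, 0, 0]
  ],
  "angular": [
    [0, 0, 0],
    [0, 0, 0],
    [0, 0, 0],
    [0, 0, 0],
    [0, 0, 0],
    [0, 0, 0],
    [0, 0, 0],
    [0, 0, 0]
  ],
  "hand": [5, 5, 5, 5, 5, 5, 5, 5]
}}

```text
time: 15.35
position: [564.1, 160.2, 118.8]
tcp_rot: [0.558, 0.83, -0.001, -0.001]
contact_force: [-8.5, -3.1, 2.2]
width: 0.103
```

```bash
python3 chk.py
```

```text
t 15.35 tcp [564.1 160.2 118.8] eye stand x -53.3 y 0.4 z 0.6 F u,v,z -9.0 0.4 2.2 w 0.103 M [-0.42  1.21 -0.26] tilt [-0.0025 -0.0008]
```

Contact with the buffer gave -3.7 N, then -9 N held for 0.8 s. That counts as home and stays under 15 N. Now I'll draw back gently.

{"op": "servo_tool", "data": {
  "slide": [
    [0, -0.03, 0],
    [0, -0.06, 0],
    [0, -0.1, 0],
    [0, -0.1, 0],
    [0, -0.1, 0],
    [0, -0.1, 0],
    [0, -0.06, 0],
    [0, 0, 0]
  ],
  "angular": [
    [0, 0, 0],
    [0, 0, 0],
    [0, 0, 0],
    [0, 0, 0],
    [0, 0, 0],
    [0, 0, 0],
    [0, 0, 0],
    [0, 0, 0]
  ],
  "hand": [5, 5, 5, 5, 5, 5, 5, 5]
}}

```text
time: 16.15
position: [544.5, 152.1, 119.0]
tcp_rot: [0.558, 0.83, 0.0, 0.0]
contact_force: [-0.7, 0.4, -0.4]
width: 0.103
```

```bash
python3 chk.py
python3 - <<'E'
from h import *
snap("scene","c10")
b=cv2.imread("pics/c10.png")[175:225,210:260]
cv2.imwrite("pics/v10.png",cv2.resize(b,(500,500),interpolation=2))
E
```

```text
t 16.15 tcp [544.5 152.1 119. ] eye stand x -74.5 y 0.4 z 0.8 F u,v,z -0.5 0.6 -0.4 w 0.103 M [ 0.04 -0.06  0.01] tilt [0.0003 0.    ]
```

View pics/v10.png

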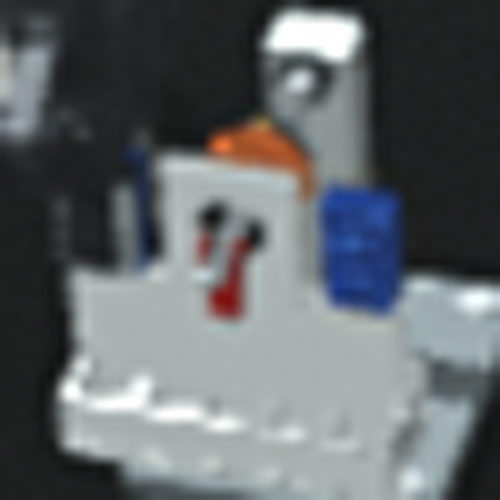

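{"op": "servo_tool", "data": {
  "slide": [
    [0, -0.025, 0],
    [0, -0.025, 0],
    [0, -0.025, 0],
    [0, -0.02, 0],
    [0, 0, 0],
    [0, 0, 0],
    [0, 0, 0],
    [0, 0, 0]
  ],
  "angular": [
    [0, 0, 0],
    [0, 0, 0],
    [0, 0, 0],
    [0, 0, 0],
    [0, 0, 0],
    [0, 0, 0],
    [0, 0, 0],
    [0, 0, 0]
  ],
  "hand": [5, 5, 5, 5, 5, 5, 5, 5]
}}

```text
time: 17.0
position: [541.2, 150.8, 118.9]
tcp_rot: [0.558, 0.83, 0.0, -0.0]
contact_force: [0.5, -0.1, -1.1]
width: 0.11
```

```bash
python3 chk.py
```

```text
t 17.0 tcp [541.2 150.8 118.9] eye stand x -78.1 y 0.4 z 0.7 F u,v,z 0.4 -0.3 -1.1 w 0.11 M [0.05 0.   0.02] tilt [-0.  0.]
```

{"op": "servo_tool", "data": {
  "slide": [
    [0, -0.015, 0],
    [0, -0.01, 0],
    [0, 0, 0],
    [0, 0, 0],
    [0, 0, 0],
    [0, 0, 0],
    [0, 0, 0],
    [0, 0, 0]
  ],
  "angular": [
    [0, 0, 0],
    [0, 0, 0],
    [0, 0, 0],
    [0, 0, 0],
    [0, 0, 0],
    [0, 0, 0],
    [0, 0, 0],
    [0, 0, 0]
  ],
  "hand": [5, 5, 5, 5, 5, 5, 5, 5]
}}

```text
time: 17.8
position: [540.2, 150.4, 118.8]
tcp_rot: [0.558, 0.83, -0.0, -0.0]
contact_force: [0.1, -0.3, -0.4]
width: 0.109
```

```bash
python3 chk.py
```

```text
t 17.8 tcp [540.2 150.4 118.8] eye stand x -79.1 y 0.4 z 0.6 F u,v,z -0.0 -0.3 -0.4 w 0.109 M [0.01 0.06 0.02] tilt [-0. -0.]
```

{"op": "servo_tool", "data": {
  "slide": [
    [0, -0.015, 0],
    [0, -0.01, 0],
    [0, 0, 0],
    [0, 0, 0],
    [0, 0, 0],
    [0, 0, 0],
    [0, 0, 0],
    [0, 0, 0]
  ],
  "angular": [
    [0, 0, 0],
    [0, 0, 0],
    [0, 0, 0],
    [0, 0, 0],
    [0, 0, 0],
    [0, 0, 0],
    [0, 0, 0],
    [0, 0, 0]
  ],
  "hand": [5, 5, 5, 5, 5, 5, 5, 5]
}}

```text
time: 18.6
position: [539.3, 150.0, 118.9]
tcp_rot: [0.558, 0.83, -0.0, 0.0]
contact_force: [0.2, 0.4, -0.7]
width: 0.105
```

```bash
python3 chk.py
```

```text
t 18.6 tcp [539.3 150.  118.9] eye stand x -80.1 y 0.4 z 0.7 F u,v,z 0.3 0.2 -0.7 w 0.105 M [ 0.06 -0.01  0.06] tilt [ 0. -0.]
```

{"op": "servo_tool", "data": {
  "slide": [
    [0, -0.015, 0],
    [0, -0.01, 0],
    [0, 0, 0],
    [0, 0, 0],
    [0, 0, 0],
    [0, 0, 0],
    [0, 0, 0],
    [0, 0, 0]
  ],
  "angular": [
    [0, 0, 0],
    [0, 0, 0],
    [0, 0, 0],
    [0, 0, 0],
    [0, 0, 0],
    [0, 0, 0],
    [0, 0, 0],
    [0, 0, 0]
  ],
  "hand": [5, 5, 5, 5, 5, 5, 5, 5]
}}

```text
time: 19.4
position: [538.6, 149.8, 118.9]
tcp_rot: [0.558, 0.83, 0.0, 0.0]
contact_force: [3.8, 1.8, -2.1]
width: 0.11
```

```bash
python3 chk.py
```

```text
t 19.4 tcp [538.6 149.8 118.9] eye stand x -80.9 y 0.4 z 0.7 F u,v,z 4.2 0.2 -2.1 w 0.11 M [ 0.33 -0.7   0.17] tilt [0.0005 0.0002]
```

It's caught: 4.2 N held for about 0.6 s against the closed flap. I'll ease off to mid-gap and lower the eye onto the peg.

{"op": "servo_tool", "data": {
  "slide": [
    [0, 0.03, 0],
    [0, 0.08, 0],
    [0, 0.08, 0],
    [0, 0.06, 0],
    [0, 0.03, 0],
    [0, 0, 0.05],
    [0, 0, 0.05],
    [0, 0, 0]
  ],
  "angular": [
    [0, 0, 0],
    [0, 0, 0],
    [0, 0, 0],
    [0, 0, 0],
    [0, 0, 0],
    [0, 0, 0],
    [0, 0, 0],
    [0, 0, 0]
  ],
  "hand": [5, 5, 5, 5, 5, 5, 5, 5]
}}

```text
time: 20.2
position: [548.4, 153.8, 114.3]
tcp_rot: [0.558, 0.83, -0.0, -0.0]
contact_force: [-0.1, -0.5, -1.3]
width: 0.105
```

```bash
python3 chk.py
```

```text
t 20.2 tcp [548.4 153.8 114.3] eye stand x -70.2 y 0.5 z -3.9 F u,v,z -0.3 -0.4 -1.3 w 0.105 M [ 0.04  0.1  -0.02] tilt [-0.0009 -0.0002]
```

{"op": "servo_tool", "data": {
  "slide": [
    [0, 0, 0.02],
    [0, 0, 0.02],
    [0, 0, 0],
    [0, 0, 0],
    [0, 0, 0],
    [0, 0, 0],
    [0, 0, 0],
    [0, 0, 0]
  ],
  "angular": [
    [0, 0, 0],
    [0, 0, 0],
    [0, 0, 0],
    [0, 0, 0],
    [0, 0, 0],
    [0, 0, 0],
    [0, 0, 0],
    [0, 0, 0]
  ],
  "hand": [5, 5, 5, 5, 5, 5, 5, 5]
}}

```text
time: 21.0
position: [548.8, 153.9, 113.3]
tcp_rot: [0.558, 0.83, 0.0, 0.0]
contact_force: [0.3, -0.5, -2.2]
width: 0.113
```

```bash
python3 chk.py
```

```text
t 21.0 tcp [548.8 153.9 113.3] eye stand x -69.9 y 0.4 z -4.9 F u,v,z 0.1 -0.5 -2.2 w 0.113 M [-0.01  0.02  0.05] tilt [0. 0.]
```

{"op": "servo_tool", "data": {
  "slide": [
    [0, 0, 0.02],
    [0, 0, 0.02],
    [0, 0, 0],
    [0, 0, 0],
    [0, 0, 0],
    [0, 0, 0],
    [0, 0, 0],
    [0, 0, 0]
  ],
  "angular": [
    [0, 0, 0],
    [0, 0, 0],
    [0, 0, 0],
    [0, 0, 0],
    [0, 0, 0],
    [0, 0, 0],
    [0, 0, 0],
    [0, 0, 0]
  ],
  "hand": [5, 5, 5, 5, 5, 5, 5, 5]
}}

```text
time: 21.8
position: [548.7, 153.9, 111.7]
tcp_rot: [0.558, 0.83, 0.0, -0.0]
contact_force: [-0.5, -1.1, -1.0]
width: 0.111
```

```bash
python3 chk.py
```

```text
t 21.8 tcp [548.7 153.9 111.7] eye stand x -69.9 y 0.4 z -6.5 F u,v,z -0.8 -0.8 -1.0 w 0.111 M [ 0.04 -0.02  0.01] tilt [-0.  0.]
```

{"op": "servo_tool", "data": {
  "slide": [
    [0, 0, 0.01],
    [0, 0, 0.01],
    [0, 0, 0.005],
    [0, 0, 0],
    [0, 0, 0],
    [0, 0, 0],
    [0, 0, 0],
    [0, 0, 0]
  ],
  "angular": [
    [0, 0, 0],
    [0, 0, 0],
    [0, 0, 0],
    [0, 0, 0],
    [0, 0, 0],
    [0, 0, 0],
    [0, 0, 0],
    [0, 0, 0]
  ],
  "hand": [5, 5, 5, 5, 5, 5, 5, 5]
}}

```text
time: 22.6
position: [548.9, 153.9, 110.9]
tcp_rot: [0.558, 0.83, 0.0, 0.0]
contact_force: [-0.4, -0.1, 2.5]
width: 0.107
```

```bash
python3 chk.py
```

```text
t 22.6 tcp [548.9 153.9 110.9] eye stand x -69.8 y 0.4 z -7.3 F u,v,z -0.4 0.0 2.5 w 0.107 M [-0.08  0.09 -0.05] tilt [ 0.0004 -0.    ]
```

The eye is resting on the peg, with Fz rising from about -1.2 to +2.5 N. Releasing.

{"op": "servo_tool", "data": {
  "slide": [
    [0, 0, 0],
    [0, 0, 0],
    [0, 0, 0],
    [0, 0, 0],
    [0, 0, 0],
    [0, 0, 0],
    [0, 0, 0],
    [0, 0, 0]
  ],
  "angular": [
    [0, 0, 0],
    [0, 0, 0],
    [0, 0, 0],
    [0, 0, 0],
    [0, 0, 0],
    [0, 0, 0],
    [0, 0, 0],
    [0, 0, 0]
  ],
  "hand": [11, 13, 16, 20, 25, 30, 34, 34]
}}

```text
time: 23.4
position: [548.7, 153.9, 110.7]
tcp_rot: [0.558, 0.83, -0.0, 0.0]
contact_force: [-0.4, -0.4, -0.2]
width: 0.397
```

```bash
python3 chk.py
python3 - <<'E'
from h import *
snap("scene","c11");snap("side","s11");snap("wrist","w11")
a=cv2.imread("pics/s11.png")[200:290,240:330];b=cv2.imread("pics/c11.png")[165:235,200:270]
im=np.zeros((400,800,3),np.uint8);im[:,:400]=cv2.resize(a,(400,400),interpolation=2);im[:,400:]=cv2.resize(b,(400,400),interpolation=2)
cv2.imwrite("pics/v11.png",im)
E
```

```text
t 23.4 tcp [548.7 153.9 110.7] eye stand x -69.9 y 0.4 z -7.5 F u,v,z -0.6 -0.3 -0.2 w 0.397 M [-0.01  0.06  0.01] tilt [-0. -0.]
```

View pics/v11.png

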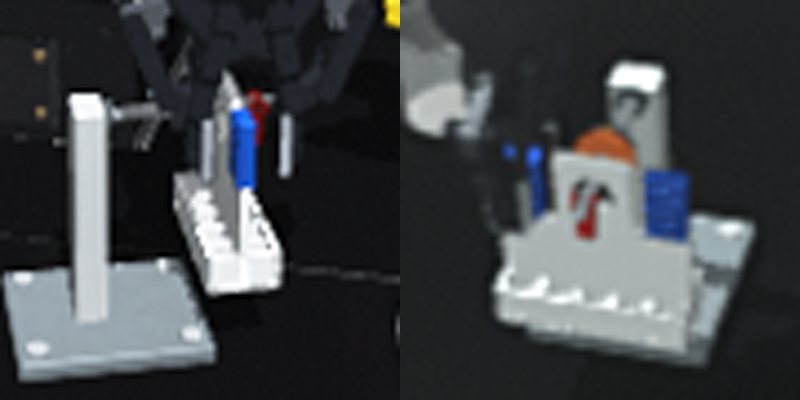

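View pics/w11.png

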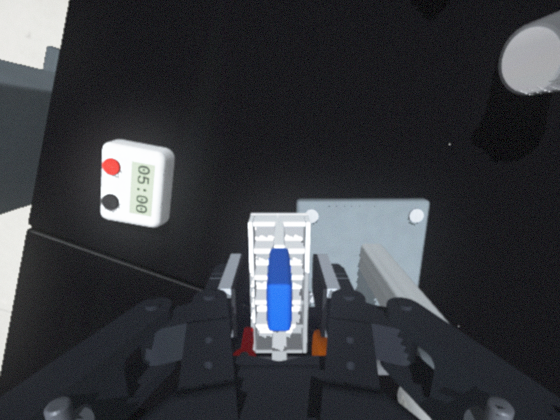

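It's hanging free on the peg between the flap and the buffer. I'll withdraw straight up.

{"op": "servo_tool", "data": {
  "slide": [
    [0, 0, -0.1],
    [0, 0, -0.3],
    [0, 0, -0.5],
    [0, 0, -0.7],
    [0, 0, -0.8],
    [0, 0, -0.8],
    [0, 0, -0.5],
    [0, 0, 0]
  ],
  "angular": [
    [0, 0, 0],
    [0, 0, 0],
    [0, 0, 0],
    [0, 0, 0],
    [0, 0, 0],
    [0, 0, 0],
    [0, 0, 0],
    [0, 0, 0]
  ],
  "hand": [34, 34, 34, 34, 34, 34, 34, 34]
}}

```text
time: 24.35
position: [549.8, 154.1, 264.1]
tcp_rot: [0.558, 0.83, 0.003, 0.003]
contact_force: [-0.2, 0.1, -0.1]
width: 0.396
```

{"op": "servo_tool", "data": {
  "slide": [
    [0, 0, -0.2],
    [0, 0, 0],
    [0, 0, 0],
    [0, 0, 0],
    [0, 0, 0],
    [0, 0, 0],
    [0, 0, 0],
    [0, 0, 0]
  ],
  "angular": [
    [0, 0, 0],
    [0, 0, 0],
    [0, 0, 0],
    [0, 0, 0],
    [0, 0, 0],
    [0, 0, 0],
    [0, 0, 0],
    [0, 0, 0]
  ],
  "hand": [34, 34, 34, 34, 34, 34, 34, 34]
}}

```text
time: 25.15
position: [548.7, 153.9, 266.6]
tcp_rot: [0.558, 0.83, -0.0, -0.0]
contact_force: [-0.4, -0.0, 0.1]
width: 0.397
```

```bash
python3 chk.py
python3 - <<'E'
from h import *
snap("scene","c12");snap("side","s12");snap("wrist","w12")
a=cv2.imread("pics/s12.png")[200:290,240:330];b=cv2.imread("pics/c12.png")[165:235,200:270]
im=np.zeros((400,800,3),np.uint8);im[:,:400]=cv2.resize(a,(400,400),interpolation=2);im[:,400:]=cv2.resize(b,(400,400),interpolation=2)
cv2.imwrite("pics/v12.png",im)
E
```

```text
t 25.15 tcp [548.7 153.9 266.6] eye stand x -69.9 y 0.4 z 148.4 F u,v,z -0.4 0.1 0.1 w 0.397 M [-0.06 -0.01 -0.01] tilt [-0. -0.]
```

View pics/v12.png

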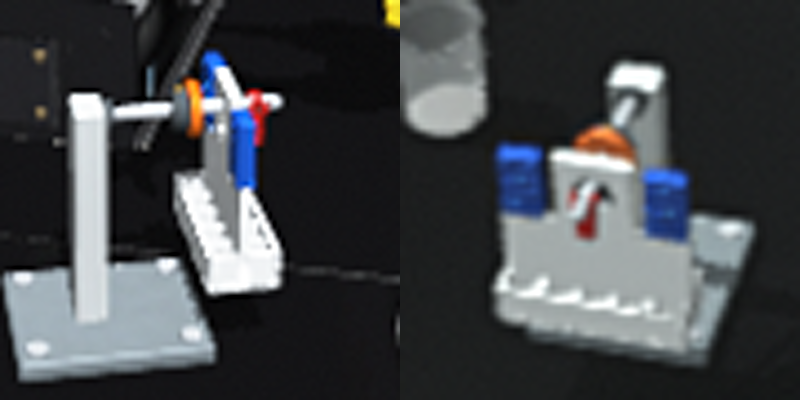

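View pics/w12.png

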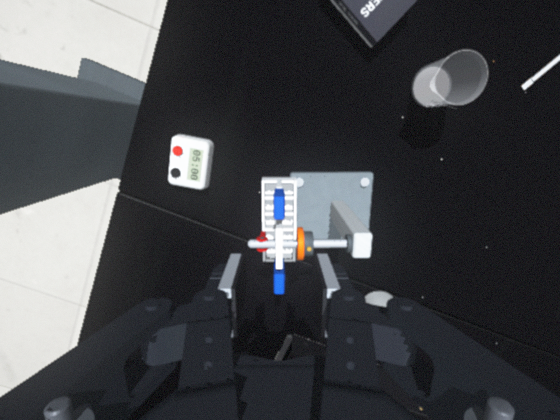

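The carrier hangs level between the closed red flap and the orange buffer. The gripper is clear, and the timer, bottle and beaker haven't moved. Handing in.

```bash
python3 -c "
from cell import ctrl
print(ctrl.finish_job())"
```

```text
the job is handed in; nothing more can be done
None
```

The white carrier is hanging on the peg behind the closed red flap, and I handed the job in at about 25 s.

- **Placing:** I gripped the carrier by its left blue ear and slid the eye over the peg and past the flap. The scene picture showed the flap had dropped before I reached the buffer.
- **Home:** the carrier pressed on the buffer at 3.7 N and then about 9 N, each held for about half a second or more. The second press was harder than I meant: I sent that step before reading the first contact. It stayed below the 15 N limit.
- **Caught:** drawing back with the eye at about x = -81 mm, the closed flap held it at about 4.2 N for about half a second.
- **Letting go:** I moved it to mid-gap (eye at about x = -70 mm), lowered the eye onto the peg, opened the gripper and withdrew straight up.

The last pictures show the carrier hanging level with the flap closed and the gripper clear. The timer and beaker look unmoved, as does what shows of the bottle. I didn't measure the bystanders' positions again, and the yellow look-alike was never touched. No check failed.

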